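# Set the dough gauge's stop to the yellow notch

## Task

The next dough rolls are to be cut to the yellow length: with a closed fingertip, gently push the black sliding stop of the dough-cutting gauge along its rail until its pin drops into the notch beside the yellow tab, without running past that notch, then take the hand away. Do not pull up the orange pin knob, and leave everything else on the counter where it is.

Things in the scene. Friction and masses are not known exactly. Their poses are not given: they have to be found in the camera images.
- gauge: dough-cutting gauge, bolted down: white bed 170 x 380 x 12 mm with an aluminium rail 340 mm long, 22 mm wide, its top 30 mm above the counter. Origin: underside centre of the bed; z up, y along the rail. The rail lies at x = +20 mm, with four notches (gaps 17 mm wide) at y = -115, -65, 65 and 115 mm; black lines on the bed mark them. Grey end blocks, top at 42 mm, at y = +-180 mm.
- stop: sliding stop, captive on the rail: black block 48 mm across the rail, 40 mm along it, 32 to 66 mm above the counter; push on its end faces. Origin: block's underside centre; axes as the gauge's. A 6 mm steel blade runs from mid-block to gauge x = -64 mm. Starts between the inner notches. Friction 1 N; near a notch's centre (5 mm) it is drawn in, leaving a notch takes 5 to 7 N: the push dips, then rises.
- pin (a joint): height of the stop's spring pin (under the orange knob, 22 mm across, whose top is 78 to 82 mm above the counter) in m: about -0.001 when dropped into a notch, 0.004 when it rides on top of the rail (a red band then shows under the knob). It rises by itself when the stop is pushed along; it is not to be pulled.
- tab_red: red plastic marker tab, 24 x 24 mm and 22 mm tall, fixed on the bed behind the rail (gauge x = +66 mm), level along the rail with one of the four notches; which one differs from run to run. Origin: underside centre, 12 mm above the counter; axes as the gauge's.
- tab_yellow: yellow plastic marker tab, 24 x 24 mm and 22 mm tall, fixed on the bed behind the rail (gauge x = +66 mm), level along the rail with one of the four notches; which one differs from run to run. Origin: underside centre, 12 mm above the counter; axes as the gauge's.
- tab_blue: blue plastic marker tab, 24 x 24 mm and 22 mm tall, fixed on the bed behind the rail (gauge x = +66 mm), level along the rail with one of the four notches; which one differs from run to run. Origin: underside centre, 12 mm above the counter; axes as the gauge's.
- tab_green: green plastic marker tab, 24 x 24 mm and 22 mm tall, fixed on the bed behind the rail (gauge x = +66 mm), level along the rail with one of the four notches; which one differs from run to run. Origin: underside centre, 12 mm above the counter; axes as the gauge's.
- sauce: amber sauce bottle, 54 mm across, 150 mm tall, loose; stands at the right end of the gauge. Origin at its underside.
- shaker: small clear shaker with a steel top, 40 mm across, 85 mm tall, loose; stands behind the gauge. Origin at its underside.
- timer: pale blue kitchen timer, 50 x 65 x 18 mm, loose; lies in front of the gauge. Origin at its underside.
- scraper: steel dough scraper with wooden grip, 85 x 120 x 18 mm, loose; lies in front of the gauge. Origin at its underside.
- dish: blue ceramic dish, 90 mm across, 32 mm tall, loose; at the right. Origin at its underside.
- fan: red round hand fan, 230 mm across, with a flat wooden handle, 12 mm thick in all, loose; lies at the right. Origin at the underside of the disc's centre.
- turner: spatula 280 mm long, loose; lies at the left of the gauge. Origin at its underside.

How it is judged:
By the outcome, as a careful person would: the job done as asked, in the order asked, and still so for the second after the job is handed in, with the robot touching nothing.
It also fails if it takes over 45 s, if anything falls off the work surface, if the arm or the gripper's body presses on something with over 40 N, if the wrist force passes 120 N, or if a joint passes its speed limit or range.

## Robot

A 6-joint arm with a two-finger parallel gripper is mounted at the origin on the work surface. World frame = base frame: x ahead of the robot, y to its left, z up, the work surface at z = 0. Lengths are in m, angles in rad, forces in N, time in s.
With the tool pointing down it reaches from about 0.4 to 0.825 m from the base axis. Payload 7 kg.
Tool frame: the origin (TCP) lies at the centre of the arm's flange, where the gripper is bolted on; the fingertips stand 173 mm ahead of it and the grasp point (between the pads) lies env.grip_depth ahead of it (env.grip_depth is the distance from the TCP to the grasp point, in m); z points along the fingers, y is the line along which they close (so a half turn about z gives the same grasp; the last joint's range is limited). The gripper opens to 85 mm and grips with 20 to 120 N. Pads are 22 mm wide; open, the fingers measure 114 mm over their backs; the gripper's body (76 mm by 85 mm) begins 54 mm behind the grasp point. The pads swing forward as they close: fully open they stand 13 mm farther back than shut.
Start: joints at [-1.009, 0.359, 0.012, 0, -1.224, -0.288], TCP at [0.182, -0.65, 0.405] pointing down, gripper open.
Joint ranges: [-3.07, 3.07], [-1.43, 2.12], [-1.02, 1.25], [-3.03, 1.67], [-3.05, -0], [-3.03, 3.03]. Speed limits (rad/s): [2.39, 2.39, 3.01, 3.14, 3.14, 3.14].

## Interface

Orientations are given as a rotation vector (axis times angle).
In Python, from station import env gives the robot as it stands.
- The arm moves only by the tool apply_moves, never from a script. Its argument "commands" is a list of rows, each an object of numbers: "dx", "dy", "dz": the shift along the tool's x, y, z in m; "wx", "wy", "wz": the turn, a rotation vector about the tool's x, y, z in rad; "gripper": the closure in counts, from 0 (fully open) to 255 (shut). In form: [{"dx": .., "dy": .., "dz": .., "wx": .., "wy": .., "wz": .., "gripper": ..}, ...]. A call has 1 to 5 rows; each row is the pose to reach, as a shift and turn from the pose commanded when the call began, along the tool's axes at that moment; what a row does not reach only later rows make up. A row lasts 1/10 s, in which the tool goes at most 50 mm and 8.59 degrees, less where a joint would pass 70% of its speed; a pose out of reach is approached as far as the arm can. A call with a gripper value outside its range is refused whole. The fingers move at their own pace and stop on an object; "force" is the grip in N (left out, the last holds). Time passes only in rows, so rows that repeat a pose let the fingers close. It gives the time, the measured TCP pose, the force, the opening and the grip force at its end, in the units of the state.
- env.state(): the state, without advancing time (a new reading comes with each control period).
- env.capture(name): name is "side" or "top" or "wrist"; returns a dict with "color" (420x560x3 uint8, red, green, blue), "intrinsics" (3x3 intrinsics, pixels), "R" (3x3) and "t" (3): a world point X has camera coordinates R X + t; the wrist camera has in their place "T_tool_cam" (4x4, takes a point from camera to tool coordinates, whose origin is the TCP and whose axes are the flange's). Camera axes: x right, y down, z forward; pixel columns grow to the right and rows downward; lengths in m; the calibration is good to about 2 mm. A picture is of the moment at which its call begins: read the wrist's pose just before it. There is no depth.
- env.sign_off(): hands the job in; it is judged then, once.
The state is a dict: "time": time; "qpos": joint angles; "qvel": joint speeds; "tau": joint torques, N m; "position": TCP position; "eef_rot": TCP orientation; "wrist_force": force on the tool from outside, world axes, zero at the start; "moment": the same for the moment, N m; "gripper_width": opening from 0.0 (shut) to 1.0 (fully open); "gripper_force": force on a finger pad.
Only numpy, scipy, OpenCV 4.12 (cv2) and the standard library are available. Lean on these libraries where they do the work, as an engineer would, in place of code of your own. Each camera call takes 0.05 s, during which the arm holds its last target. There are 200 camera calls.

## Working session

There is one attempt and no reset: what is moved stays moved. The work goes in short steps, Python scripts to look and compute and a tool call to move; the robot and the scene stay as the last step left them, time stands still between calls to the robot, and variables do not carry over. Pictures are saved under pics/ and viewed, at most 10 in all, crops included, and the job is handed in when it is done.

Besides the shell and the picture viewer there is one more tool, called as name(argument=value, ...), one argument or row to a line, values as JSON. apply_moves: Moves the arm, as the interface text tells. Its arguments: {"type":"object","properties":{"commands":{"type":"array"},"force":{"type":"number"}},"required":["commands"]}

```bash
mkdir -p pics
cat > h.py <<'E'
import numpy as np, cv2, pickle
from station import env
def cap(n):
    c=env.capture(n); cv2.imwrite(f'pics/{n}_{len(__import__("os").listdir("pics"))}.png',c['color'][:,:,::-1]); return c
def ray(c,u,v,z):
    d=c['R'].T@np.linalg.inv(c['intrinsics'])@np.array([u,v,1.]); o=-c['R'].T@c['t']
    return o+d*(z-o[2])/d[2]
E
python3 - <<'E'
from h import *
for n in ('top','side'):
    c=cap(n); pickle.dump(c,open(n+'.pkl','wb')); print(n,(-c['R'].T@c['t']).round(3))
s=env.state();print(s['position'],s['eef_rot'],s['wrist_force'],env.grip_depth)
E
ls pics
```

```text
top [ 0.255 -0.138  1.532]
side [0.044 0.945 1.006]
[ 0.18246487 -0.64970171  0.40385255] [ 4.28524260e-01 -3.11189168e+00 -2.28507226e-03] [ 0.43642584 -0.07463733  0.8216288 ] 0.1547
side_1.png
top_0.png
```

View pics/top_0.png

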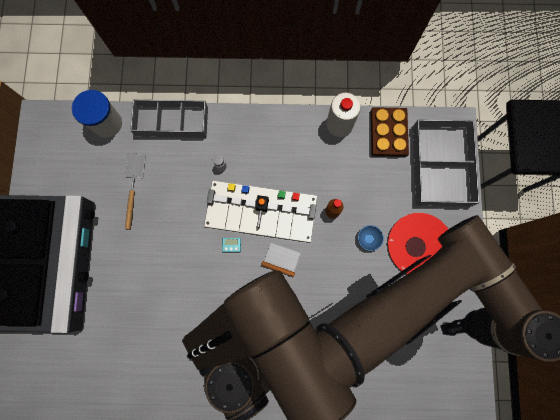

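View pics/side_1.png

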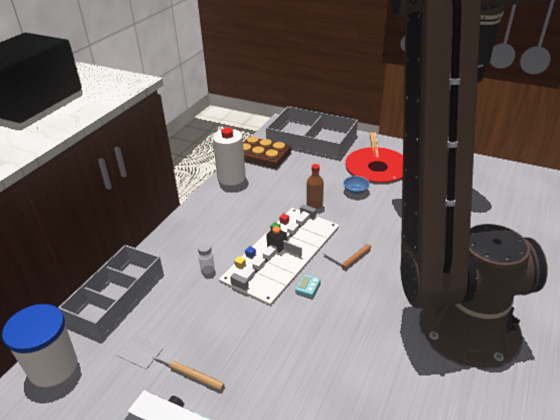

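The top view shows, from left to right, the yellow tab (231,187), blue (245,189), green (281,195) and red (295,197). The stop knob is at (262,202), and the shaker is behind the gauge at (218,163). Yellow is the outer left notch, past blue. Next I'll measure the gauge frame.

```bash
cat >> h.py <<'E'
def cen(img,lo,hi,roi=None,n=1):
    h=cv2.cvtColor(img,cv2.COLOR_RGB2HSV); m=cv2.inRange(h,np.array(lo),np.array(hi))
    if roi: k=np.zeros_like(m); k[roi[1]:roi[3],roi[0]:roi[2]]=1; m=m*k
    _,_,st,ce=cv2.connectedComponentsWithStats(m); i=1+np.argmax(st[1:,4]); return ce[i],st[i,4]
COL=dict(yellow=((24,120,100),(34,255,255)),blue=((108,120,60),(125,255,255)),green=((45,100,60),(85,255,255)),red=((0,170,80),(4,255,255)),knob=((7,170,120),(18,255,255)))
E
python3 - <<'E'
from h import *
c=pickle.load(open('top.pkl','rb')); P={}
for k,(lo,hi) in COL.items():
    p,a=cen(c['color'],lo,hi,(205,180,318,245)); P[k]=ray(c,*p,0.08 if k=='knob' else .034); print(k,p.round(1),a,P[k].round(4))
d=P['yellow']-P['red']; print(np.linalg.norm(d)); yw=d/np.linalg.norm(d); xw=np.array([yw[1],-yw[0],0])
m=(P['yellow']+P['red']+P['blue']+P['green'])/4; o=m-.066*xw; print('yaw',np.arctan2(-yw[0],yw[1]),'o',o)
r=P['knob']-o; print('knob gauge',r@xw,r@yw)
E
```

```text
yellow [231.1 186.6] 42 [0.6191 0.0483 0.034 ]
blue [245.2 188.8] 41 [ 0.612  -0.0013  0.034 ]
green [281.4 194. ] 41 [ 0.5957 -0.129   0.034 ]
red [295.3 196.2] 40 [ 0.5886 -0.1779  0.034 ]
knob [261.4 201.1] 31 [ 0.5594 -0.0618  0.08  ]
0.22821959890707524
yaw -0.13391095040356427 o [ 0.53844643 -0.0561595   0.034     ]
knob gauge 0.021482168230149024 -0.0028310906952769845
```

apply_moves(
  commands=[
    {"dx":-0.036,"dy":0.031,"gripper":255},
    {"dx":-0.072,"dy":0.061,"gripper":255},
    {"dx":-0.108,"dy":0.091,"gripper":255},
    {"dx":-0.144,"dy":0.121,"gripper":255},
    {"dx":-0.18,"dy":0.151,"gripper":255},
  ],
)

```text
$.commands[0]: bad value
```

apply_moves(
  commands=[
    {"dx":-0.036,"dy":0.031,"gripper":255},
    {"dx":-0.072,"dy":0.061,"gripper":255},
    {"dx":-0.108,"dy":0.091,"gripper":255},
    {"dx":-0.144,"dy":0.121,"gripper":255},
    {"dx":-0.18,"dy":0.151,"gripper":255},
  ],
)

```text
$.commands[0]: bad value
```

apply_moves(
  commands=[
    {"dx":-0.03,"dy":0.025,"wz":-0.14,"gripper":255},
    {"dx":-0.06,"dy":0.05,"wz":-0.28,"gripper":255},
    {"dx":-0.09,"dy":0.075,"wz":-0.42,"gripper":255},
    {"dx":-0.12,"dy":0.1,"wz":-0.56,"gripper":255},
    {"dx":-0.142,"dy":0.12,"wz":-0.7,"gripper":255},
  ],
)

```text
$.commands[0]: bad value
```

apply_moves(
  commands=[
    {"wz":-0.14,"gripper":255},
    {"wz":-0.28,"gripper":255},
    {"wz":-0.42,"gripper":255},
    {"wz":-0.463,"gripper":255},
    {"wz":-0.463,"gripper":255},
  ],
)

```text
$.commands[0]: bad value
```

apply_moves(
  commands=[
    {"dx":-0.036,"dy":0.031,"dz":0,"wx":0,"wy":0,"wz":0,"gripper":255},
    {"dx":-0.072,"dy":0.061,"dz":0,"wx":0,"wy":0,"wz":0,"gripper":255},
    {"dx":-0.108,"dy":0.091,"dz":0,"wx":0,"wy":0,"wz":0,"gripper":255},
    {"dx":-0.144,"dy":0.121,"dz":0,"wx":0,"wy":0,"wz":0,"gripper":255},
    {"dx":-0.18,"dy":0.151,"dz":0,"wx":0,"wy":0,"wz":0,"gripper":255},
  ],
)

```text
time: 0.6
position: [0.3155, -0.4541, 0.4044]
eef_rot: [0.428, -3.112, -0.001]
wrist_force: [0.2, -0.1, 0.2]
gripper_width: 0.145
gripper_force: 0.0
```

apply_moves(
  commands=[
    {"dx":-0.036,"dy":0.031,"dz":0,"wx":0,"wy":0,"wz":0,"gripper":255},
    {"dx":-0.072,"dy":0.061,"dz":0,"wx":0,"wy":0,"wz":0,"gripper":255},
    {"dx":-0.108,"dy":0.091,"dz":0,"wx":0,"wy":0,"wz":0,"gripper":255},
    {"dx":-0.144,"dy":0.121,"dz":0,"wx":0,"wy":0,"wz":0,"gripper":255},
    {"dx":-0.18,"dy":0.151,"dz":0,"wx":0,"wy":0,"wz":0,"gripper":255},
  ],
)

```text
time: 1.1
position: [0.448, -0.2599, 0.4047]
eef_rot: [-0.429, 3.112, 0.0]
wrist_force: [1.4, 0.3, 0.2]
gripper_width: 0.001
gripper_force: 0.0
```

apply_moves(
  commands=[
    {"dx":-0.03,"dy":0.025,"dz":0,"wx":0,"wy":0,"wz":-0.14,"gripper":255},
    {"dx":-0.06,"dy":0.05,"dz":0,"wx":0,"wy":0,"wz":-0.28,"gripper":255},
    {"dx":-0.09,"dy":0.075,"dz":0,"wx":0,"wy":0,"wz":-0.42,"gripper":255},
    {"dx":-0.12,"dy":0.1,"dz":0,"wx":0,"wy":0,"wz":-0.56,"gripper":255},
    {"dx":-0.142,"dy":0.12,"dz":0,"wx":0,"wy":0,"wz":-0.7,"gripper":255},
  ],
)

```text
time: 1.6
position: [0.5526, -0.1059, 0.4044]
eef_rot: [1.479, -2.771, -0.0]
wrist_force: [-0.3, -0.2, 0.2]
gripper_width: 0.0
gripper_force: 0.0
```

apply_moves(
  commands=[
    {"dx":0,"dy":0,"dz":0,"wx":0,"wy":0,"wz":-0.14,"gripper":255},
    {"dx":0,"dy":0,"dz":0,"wx":0,"wy":0,"wz":-0.28,"gripper":255},
    {"dx":0,"dy":0,"dz":0,"wx":0,"wy":0,"wz":-0.42,"gripper":255},
    {"dx":0,"dy":0,"dz":0,"wx":0,"wy":0,"wz":-0.463,"gripper":255},
    {"dx":0,"dy":0,"dz":0,"wx":0,"wy":0,"wz":-0.463,"gripper":255},
  ],
)

```text
time: 2.1
position: [0.5516, -0.1077, 0.4043]
eef_rot: [2.068, -2.364, -0.001]
wrist_force: [0.1, 0.7, -0.5]
gripper_width: 0.003
gripper_force: 0.0
```

```bash
python3 - <<'E'
from h import *
from scipy.spatial.transform import Rotation as Ro
s=env.state(); c=cap('wrist'); T=c['T_tool_cam']; R=Ro.from_rotvec(s['eef_rot']).as_matrix()
c['R']=(R@T[:3,:3]).T; c['t']=-c['R']@(R@T[:3,3]+s['position']); pickle.dump(c,open('w.pkl','wb'))
print(s['position'],R.round(3),s['qpos'])
P={}
for k,(lo,hi) in COL.items():
    try: p,a=cen(c['color'],lo,hi); P[k]=ray(c,*p,0.08 if k=='knob' else .034); print(k,p.round(1),a,P[k].round(4))
    except Exception as e: print(k,e)
E
ls pics
```

```text
[ 0.55157137 -0.10774307  0.40431604] [[-0.133 -0.991 -0.001]
 [-0.991  0.133  0.   ]
 [ 0.     0.001 -1.   ]] [ 1.55300717e-01  1.74161928e-01 -2.41139088e-01 -2.08174729e-04
 -1.15626879e+00 -2.88740085e-01]
yellow attempt to get argmax of an empty sequence
blue [237.6 267.8] 371 [ 0.6128 -0.0074  0.034 ]
green [233.6 161. ] 445 [ 0.5957 -0.1332  0.034 ]
red [231.7 113.9] 470 [ 0.5893 -0.1812  0.034 ]
knob [277.3 239.1] 116 [ 0.5587 -0.057   0.08  ]
side_1.png
top_0.png
wrist_2.png
```

View pics/wrist_2.png

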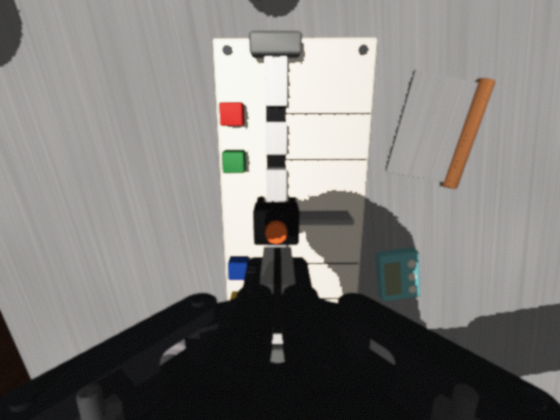

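The wrist view shows the fingertip column (277) in line with the rail (276). The stop is at (277,220) and the counter around the tip is clear. Descending behind the stop's right-hand face.

apply_moves(
  commands=[
    {"dx":0,"dy":0,"dz":0.045,"wx":0,"wy":0,"wz":0,"gripper":255},
    {"dx":0,"dy":0,"dz":0.09,"wx":0,"wy":0,"wz":0,"gripper":255},
    {"dx":0,"dy":0,"dz":0.135,"wx":0,"wy":0,"wz":0,"gripper":255},
    {"dx":0,"dy":0,"dz":0.17,"wx":0,"wy":0,"wz":0,"gripper":255},
    {"dx":0,"dy":0,"dz":0.182,"wx":0,"wy":0,"wz":0,"gripper":255},
  ],
)

```text
time: 2.65
position: [0.5502, -0.108, 0.2191]
eef_rot: [2.062, -2.364, -0.006]
wrist_force: [0.1, -1.1, 0.6]
gripper_width: 0.0
gripper_force: 0.0
```

apply_moves(
  commands=[
    {"dx":0,"dy":0,"dz":0,"wx":0,"wy":0,"wz":0,"gripper":255},
    {"dx":-0.003,"dy":0,"dz":0,"wx":0,"wy":0,"wz":0,"gripper":255},
    {"dx":-0.006,"dy":0,"dz":0,"wx":0,"wy":0,"wz":0,"gripper":255},
    {"dx":-0.009,"dy":0,"dz":0,"wx":0,"wy":0,"wz":0,"gripper":255},
    {"dx":-0.012,"dy":0,"dz":0,"wx":0,"wy":0,"wz":0,"gripper":255},
  ],
)

```text
time: 3.15
position: [0.5537, -0.0955, 0.2239]
eef_rot: [-2.067, 2.364, -0.002]
wrist_force: [-0.3, -1.0, 0.0]
gripper_width: -0.0
gripper_force: 0.0
```

```bash
cat >> h.py <<'E'
def wr():
    from scipy.spatial.transform import Rotation as Ro
    s=env.state(); c=cap('wrist'); T=c['T_tool_cam']; R=Ro.from_rotvec(s['eef_rot']).as_matrix()
    c['R']=(R@T[:3,:3]).T; c['t']=-c['R']@(R@T[:3,3]+s['position']); return c
E
python3 -c "
from h import *
wr();c=cap('top');p,a=cen(c['color'],*COL['knob'],(205,180,318,245));print(p,a,ray(c,*p,.08))
c=cap('side');im=c['color'][180:320,200:360];cv2.imwrite('pics/sidecrop.png',cv2.resize(im,None,fx=4,fy=4)[:,:,::-1])"; ls pics
```

```text
side_1.png
top_0.png
top_4.png
wrist_2.png
wrist_3.pngTraceback (most recent call last):
  File "<string>", line 3, in <module>
    wr();c=cap('top');p,a=cen(c['color'],*COL['knob'],(205,180,318,245));print(p,a,ray(c,*p,.08))
                          ~~~^^^^^^^^^^^^^^^^^^^^^^^^^^^^^^^^^^^^^^^^^^^
  File "h.py", line 11, in cen
    _,_,st,ce=cv2.connectedComponentsWithStats(m); i=1+np.argmax(st[1:,4]); return ce[i],st[i,4]
                                                       ~~~~~~~~~^^^^^^^^^^
    return _wrapfunc(a, 'argmax', axis=axis, out=out, **kwds)
    return bound(*args, **kwds)
ValueError: attempt to get argmax of an empty sequence
```

View pics/wrist_3.png

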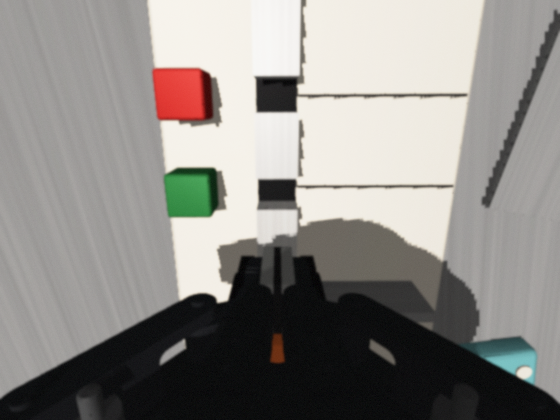

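The fingertip now hides the stop in the wrist view. The bed lines at y = -115 and -65 show at rows 95 and 186, so I'll use those to fix the gauge frame, and check the side view.

```bash
python3 -c "
from h import *
c=wr();s=env.state();print(s['position'],s['wrist_force'])
g=cv2.cvtColor(c['color'],cv2.COLOR_RGB2GRAY)[:,320:440].mean(1)
r=[80+np.argmin(g[80:115]),170+np.argmin(g[170:205])]
a=[ray(c,380,q,.012) for q in r];print(r,a)
yw=np.array([.1335,.991,0]);xw=np.array([.991,-.1335,0])
print('spacing',(a[1]-a[0])@yw)
tip=np.array(s['position']);Y=-.065+(tip-a[1])@yw;print('tip gauge y',Y)
o=np.array([.5384,-.0562,0]);print('by top frame',(tip-o)@yw,(tip-o)@xw)
b=ray(c,278,150,.03);print('rail x vs tip',(b-tip)@xw)
c=cap('side');im=c['color'][190:310,200:360];cv2.imwrite('pics/sidecrop.png',cv2.resize(im,None,fx=4,fy=4)[:,:,::-1])"
```

```text
[ 0.55339646 -0.09564667  0.22323264] [ 0.1507906   0.47717189 -0.33754129]
[np.int64(94), np.int64(186)] [array([ 0.48872776, -0.16849797,  0.012     ]), array([ 0.49079733, -0.11755187,  0.012     ])]
spacing 0.05076386520091088
tip gauge y -0.03493495616893822
by top frame -0.037089619435548345 0.0201276173831112
rail x vs tip 0.00038272387385539924
```

View pics/sidecrop.png

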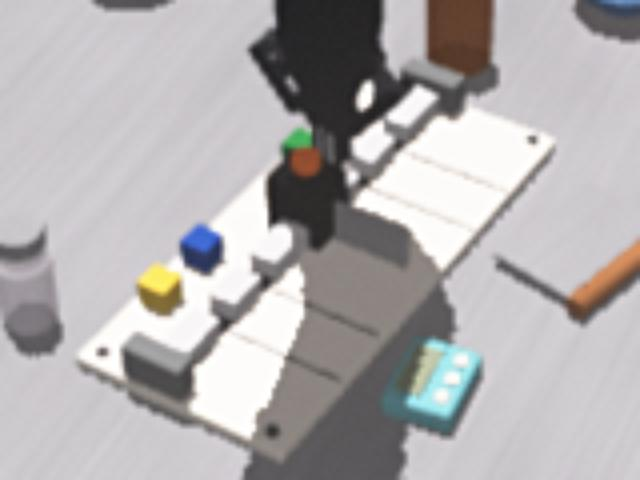

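The side view shows the tip behind the stop with clearance at the knob. Yellow is at the far left, next to the last notch. The frames agree: tip y is about -0.035. I'll push in small steps.

apply_moves(
  commands=[
    {"dx":-0.004,"dy":0,"dz":0,"wx":0,"wy":0,"wz":0,"gripper":255},
    {"dx":-0.008,"dy":0,"dz":0,"wx":0,"wy":0,"wz":0,"gripper":255},
    {"dx":-0.012,"dy":0,"dz":0,"wx":0,"wy":0,"wz":0,"gripper":255},
    {"dx":-0.016,"dy":0,"dz":0,"wx":0,"wy":0,"wz":0,"gripper":255},
    {"dx":-0.02,"dy":0,"dz":0,"wx":0,"wy":0,"wz":0,"gripper":255},
  ],
)

```text
time: 3.85
position: [0.5559, -0.0758, 0.2227]
eef_rot: [2.068, -2.365, -0.0]
wrist_force: [-0.7, -1.8, 3.0]
gripper_width: 0.003
gripper_force: 1.0
```

apply_moves(
  commands=[
    {"dx":-0.004,"dy":0,"dz":0,"wx":0,"wy":0,"wz":0,"gripper":255},
    {"dx":-0.008,"dy":0,"dz":0,"wx":0,"wy":0,"wz":0,"gripper":255},
    {"dx":-0.012,"dy":0,"dz":0,"wx":0,"wy":0,"wz":0,"gripper":255},
    {"dx":-0.016,"dy":0,"dz":0,"wx":0,"wy":0,"wz":0,"gripper":255},
    {"dx":-0.02,"dy":0,"dz":0,"wx":0,"wy":0,"wz":0,"gripper":255},
  ],
)

```text
time: 4.35
position: [0.5586, -0.056, 0.2226]
eef_rot: [2.068, -2.365, -0.0]
wrist_force: [-1.8, -1.5, 2.2]
gripper_width: 0.002
gripper_force: 1.0
```

```bash
cat >> h.py <<'E'
def rep():
    s=env.state(); c=cap('side'); o=np.array([.5384-.0003,-.0562-.002,0]); yw=np.array([.1335,.991,0]);xw=np.array([.991,-.1335,0])
    p,a=cen(c['color'],(5,150,100),(18,255,255),(205,190,320,300)); k=ray(c,*p,.079)-o; t=s['position']-o
    print('knob px',p.round(1),a,'gauge',(k@xw).round(4),(k@yw).round(4),'tip',(t@xw).round(4),(t@yw).round(4),s['position'][2].round(4),'F',np.round(s['wrist_force'],1))
    cv2.imwrite('pics/sidecrop.png',cv2.resize(c['color'][190:310,200:360],None,fx=4,fy=4)[:,:,::-1])
E
python3 -c "
from h import *
rep()"
```

```text
knob px [268.9 237.7] 41 gauge 0.0165 0.0404 tip 0.02 0.005 0.2226 F [-1.8 -1.5  2.2]
```

apply_moves(
  commands=[
    {"dx":-0.004,"dy":0,"dz":0,"wx":0,"wy":0,"wz":0,"gripper":255},
    {"dx":-0.008,"dy":0,"dz":0,"wx":0,"wy":0,"wz":0,"gripper":255},
    {"dx":-0.012,"dy":0,"dz":0,"wx":0,"wy":0,"wz":0,"gripper":255},
    {"dx":-0.016,"dy":0,"dz":0,"wx":0,"wy":0,"wz":0,"gripper":255},
    {"dx":-0.02,"dy":0,"dz":0,"wx":0,"wy":0,"wz":0,"gripper":255},
  ],
)

```text
time: 4.9
position: [0.5614, -0.0361, 0.2227]
eef_rot: [-2.068, 2.365, 0.0]
wrist_force: [0.7, -0.9, -0.5]
gripper_width: -0.002
gripper_force: 0.5
```

apply_moves(
  commands=[
    {"dx":-0.001,"dy":0,"dz":0,"wx":0,"wy":0,"wz":0,"gripper":255},
    {"dx":-0.002,"dy":0,"dz":0,"wx":0,"wy":0,"wz":0,"gripper":255},
    {"dx":-0.003,"dy":0,"dz":0,"wx":0,"wy":0,"wz":0,"gripper":255},
    {"dx":-0.004,"dy":0,"dz":0,"wx":0,"wy":0,"wz":0,"gripper":255},
  ],
)

```text
time: 5.3
position: [0.5619, -0.0324, 0.2227]
eef_rot: [-2.068, 2.365, 0.0]
wrist_force: [-0.4, -0.6, -0.6]
gripper_width: -0.001
gripper_force: 0.1
```

apply_moves(
  commands=[
    {"dx":-0.001,"dy":0,"dz":0,"wx":0,"wy":0,"wz":0,"gripper":255},
    {"dx":-0.002,"dy":0,"dz":0,"wx":0,"wy":0,"wz":0,"gripper":255},
  ],
)

```text
time: 5.5
position: [0.5621, -0.0305, 0.2227]
eef_rot: [-2.068, 2.365, 0.0]
wrist_force: [0.1, -1.2, 0.1]
gripper_width: -0.0
gripper_force: 0.0
```

apply_moves(
  commands=[
    {"dx":-0.001,"dy":0,"dz":0,"wx":0,"wy":0,"wz":0,"gripper":255},
    {"dx":-0.002,"dy":0,"dz":0,"wx":0,"wy":0,"wz":0,"gripper":255},
  ],
)

```text
time: 5.7
position: [0.5624, -0.0285, 0.2227]
eef_rot: [-2.068, 2.365, -0.0]
wrist_force: [0.8, 0.7, -0.1]
gripper_width: -0.0
gripper_force: 0.0
```

```bash
python3 -c "
from h import *
rep()"
```

```text
knob px [262.8 244.7] 42 gauge 0.0142 0.0734 tip 0.0201 0.0327 0.2227 F [ 0.8  0.7 -0.1]
```

The stop appears to have been drawn into the blue notch: the force dipped and the knob ran ahead of the tip. I'll push on gently through it.

apply_moves(
  commands=[
    {"dx":-0.001,"dy":0,"dz":0,"wx":0,"wy":0,"wz":0,"gripper":255},
    {"dx":-0.002,"dy":0,"dz":0,"wx":0,"wy":0,"wz":0,"gripper":255},
  ],
)

```text
time: 5.95
position: [0.5626, -0.0267, 0.2227]
eef_rot: [2.068, -2.365, 0.0]
wrist_force: [0.2, -4.9, 0.4]
gripper_width: -0.003
gripper_force: 2.2
```

apply_moves(
  commands=[
    {"dx":-0.001,"dy":0,"dz":0,"wx":0,"wy":0,"wz":0,"gripper":255},
    {"dx":-0.002,"dy":0,"dz":0,"wx":0,"wy":0,"wz":0,"gripper":255},
  ],
)

```text
time: 6.15
position: [0.5628, -0.0254, 0.2227]
eef_rot: [2.067, -2.364, 0.001]
wrist_force: [1.2, -7.6, -0.3]
gripper_width: -0.001
gripper_force: 3.6
```

apply_moves(
  commands=[
    {"dx":-0.001,"dy":0,"dz":0,"wx":0,"wy":0,"wz":0,"gripper":255},
    {"dx":-0.002,"dy":0,"dz":0,"wx":0,"wy":0,"wz":0,"gripper":255},
  ],
)

```text
time: 6.35
position: [0.5631, -0.0233, 0.2227]
eef_rot: [2.067, -2.365, 0.001]
wrist_force: [1.0, -5.6, 1.3]
gripper_width: -0.0
gripper_force: 2.5
```

apply_moves(
  commands=[
    {"dx":-0.001,"dy":0,"dz":0,"wx":0,"wy":0,"wz":0,"gripper":255},
    {"dx":-0.002,"dy":0,"dz":0,"wx":0,"wy":0,"wz":0,"gripper":255},
  ],
)

```text
time: 6.55
position: [0.5634, -0.0209, 0.2227]
eef_rot: [2.067, -2.365, 0.0]
wrist_force: [0.1, -3.1, -0.1]
gripper_width: -0.003
gripper_force: 1.6
```

apply_moves(
  commands=[
    {"dx":-0.001,"dy":0,"dz":0,"wx":0,"wy":0,"wz":0,"gripper":255},
    {"dx":-0.002,"dy":0,"dz":0,"wx":0,"wy":0,"wz":0,"gripper":255},
  ],
)

```text
time: 6.75
position: [0.5637, -0.0185, 0.2227]
eef_rot: [-2.068, 2.365, 0.0]
wrist_force: [-0.4, -2.2, 0.4]
gripper_width: -0.004
gripper_force: 1.0
```

```bash
python3 -c "
from h import *
rep()"
```

```text
knob px [261.1 245.2] 42 gauge 0.017 0.0778 tip 0.02 0.0428 0.2227 F [-0.4 -2.2  0.4]
```

The stop is out of the blue notch: the force peaked at 7.6 N and is back to about 2 N. Yellow draws in at a tip y of roughly 0.079.

apply_moves(
  commands=[
    {"dx":-0.003,"dy":0,"dz":0,"wx":0,"wy":0,"wz":0,"gripper":255},
    {"dx":-0.006,"dy":0,"dz":0,"wx":0,"wy":0,"wz":0,"gripper":255},
    {"dx":-0.009,"dy":0,"dz":0,"wx":0,"wy":0,"wz":0,"gripper":255},
    {"dx":-0.012,"dy":0,"dz":0,"wx":0,"wy":0,"wz":0,"gripper":255},
    {"dx":-0.015,"dy":0,"dz":0,"wx":0,"wy":0,"wz":0,"gripper":255},
  ],
)

```text
time: 7.3
position: [0.5657, -0.0034, 0.2227]
eef_rot: [2.068, -2.365, -0.0]
wrist_force: [0.1, -2.0, 1.3]
gripper_width: -0.001
gripper_force: 1.0
```

apply_moves(
  commands=[
    {"dx":-0.003,"dy":0,"dz":0,"wx":0,"wy":0,"wz":0,"gripper":255},
    {"dx":-0.006,"dy":0,"dz":0,"wx":0,"wy":0,"wz":0,"gripper":255},
    {"dx":-0.009,"dy":0,"dz":0,"wx":0,"wy":0,"wz":0,"gripper":255},
    {"dx":-0.012,"dy":0,"dz":0,"wx":0,"wy":0,"wz":0,"gripper":255},
    {"dx":-0.014,"dy":0,"dz":0,"wx":0,"wy":0,"wz":0,"gripper":255},
  ],
)

```text
time: 7.8
position: [0.5675, 0.0104, 0.2227]
eef_rot: [2.068, -2.365, -0.0]
wrist_force: [-0.7, -2.0, 1.5]
gripper_width: -0.001
gripper_force: 0.9
```

```bash
python3 -c "
from h import *
rep()"
```

```text
knob px [255.  251.2] 43 gauge 0.0171 0.1066 tip 0.02 0.0719 0.2227 F [-0.7 -2.   1.5]
```

apply_moves(
  commands=[
    {"dx":-0.001,"dy":0,"dz":0,"wx":0,"wy":0,"wz":0,"gripper":255},
    {"dx":-0.002,"dy":0,"dz":0,"wx":0,"wy":0,"wz":0,"gripper":255},
    {"dx":-0.003,"dy":0,"dz":0,"wx":0,"wy":0,"wz":0,"gripper":255},
    {"dx":-0.004,"dy":0,"dz":0,"wx":0,"wy":0,"wz":0,"gripper":255},
  ],
)

```text
time: 8.25
position: [0.5682, 0.0141, 0.2227]
eef_rot: [-2.067, 2.365, -0.0]
wrist_force: [-0.7, -1.5, 0.9]
gripper_width: -0.002
gripper_force: 0.6
```

apply_moves(
  commands=[
    {"dx":-0.001,"dy":0,"dz":0,"wx":0,"wy":0,"wz":0,"gripper":255},
    {"dx":-0.002,"dy":0,"dz":0,"wx":0,"wy":0,"wz":0,"gripper":255},
  ],
)

```text
time: 8.45
position: [0.5685, 0.0162, 0.2227]
eef_rot: [-2.068, 2.365, -0.0]
wrist_force: [-0.0, 0.2, -0.2]
gripper_width: -0.001
gripper_force: 0.3
```

```bash
python3 -c "
from h import *
rep()"
```

```text
knob px [253.6 252.7] 48 gauge 0.0167 0.1134 tip 0.0202 0.0778 0.2227 F [-0.   0.2 -0.2]
```

apply_moves(
  commands=[
    {"dx":-0.001,"dy":0,"dz":0,"wx":0,"wy":0,"wz":0,"gripper":255},
    {"dx":-0.001,"dy":0,"dz":0,"wx":0,"wy":0,"wz":0,"gripper":255},
    {"dx":-0.001,"dy":0,"dz":0,"wx":0,"wy":0,"wz":0,"gripper":255},
  ],
)

```text
time: 8.8
position: [0.5685, 0.0171, 0.2227]
eef_rot: [-2.068, 2.365, 0.0]
wrist_force: [0.3, 0.4, 0.1]
gripper_width: 0.003
gripper_force: 0.0
```

```bash
python3 -c "
from h import *
rep()"
```

```text
knob px [252.2 255. ] 48 gauge 0.0144 0.1229 tip 0.0201 0.0787 0.2227 F [0.3 0.4 0.1]
```

The knob jumped ahead and dropped. It now reads 49.5 mm past its blue-notch reading, and the contact force is zero. Backing off and lifting away.

apply_moves(
  commands=[
    {"dx":0.01,"dy":0,"dz":0,"wx":0,"wy":0,"wz":0,"gripper":255},
    {"dx":0.025,"dy":0,"dz":0,"wx":0,"wy":0,"wz":0,"gripper":255},
    {"dx":0.035,"dy":0,"dz":0,"wx":0,"wy":0,"wz":0,"gripper":255},
    {"dx":0.035,"dy":0,"dz":-0.04,"wx":0,"wy":0,"wz":0,"gripper":255},
    {"dx":0.035,"dy":0,"dz":-0.085,"wx":0,"wy":0,"wz":0,"gripper":255},
  ],
)

```text
time: 9.35
position: [0.5629, -0.0193, 0.307]
eef_rot: [2.063, -2.364, -0.003]
wrist_force: [1.2, 0.4, -0.3]
gripper_width: -0.002
gripper_force: 0.0
```

apply_moves(
  commands=[
    {"dx":0,"dy":0,"dz":-0.045,"wx":0,"wy":0,"wz":0,"gripper":255},
    {"dx":0.04,"dy":0,"dz":-0.07,"wx":0,"wy":0,"wz":0,"gripper":255},
    {"dx":0.08,"dy":0,"dz":-0.09,"wx":0,"wy":0,"wz":0,"gripper":255},
    {"dx":0.12,"dy":0,"dz":-0.1,"wx":0,"wy":0,"wz":0,"gripper":255},
    {"dx":0.12,"dy":0,"dz":-0.1,"wx":0,"wy":0,"wz":0,"gripper":255},
  ],
)

```text
time: 9.85
position: [0.5468, -0.1409, 0.4097]
eef_rot: [-2.062, 2.368, -0.004]
wrist_force: [-0.1, -0.0, -0.2]
gripper_width: 0.001
gripper_force: 0.0
```

```bash
python3 -c "
from h import *
rep()"
```

```text
knob px [251.9 254.5] 52 gauge 0.0163 0.1218 tip 0.0196 -0.0808 0.4097 F [-0.1 -0.  -0.2]
```

View pics/sidecrop.png

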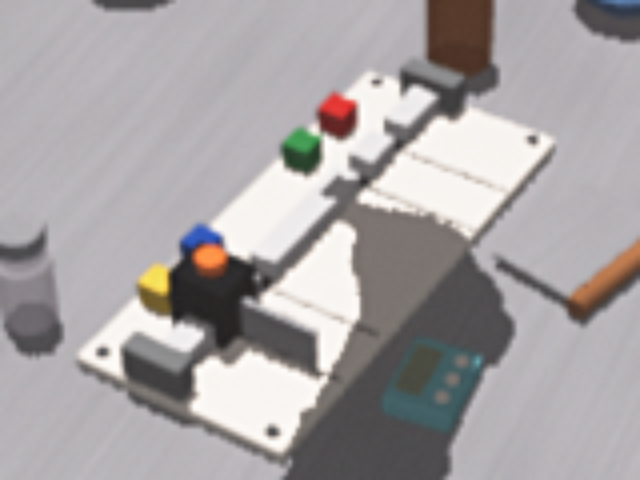

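The side view shows the orange knob at (210,260) sitting flush on the block with no red band. The stop is beside the yellow tab, and everything else is where it was.

```bash
python3 -c "
from station import env
print(env.sign_off())"
```

```text
the job is handed in; nothing more can be done
None
```

The stop's pin has dropped into the notch beside the yellow tab (no red band under the knob). The hand is clear, nothing else looked moved in the last picture, and I handed the job in at about 10 s without seeing a verdict.

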